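# Close the two inclined tube clamps with their own caps

## Robot

A 6-joint arm with a two-finger parallel gripper is mounted at the origin on the work surface. World frame = base frame: x ahead of the robot, y to its left, z up, the work surface at z = 0. Lengths are in m, angles in degrees, forces in N, time in s.
With the tool pointing down it reaches from about 0.35 to 0.875 m from the base axis. Payload 4.2 kg.
Tool frame: the origin (TCP) lies midway between the tips of the shut fingers; the grasp point (between the pads) lies 19 mm behind it; z points along the fingers, y is the line along which they close (so a half turn about z gives the same grasp; the last joint's range is limited). The gripper opens to 87 mm and grips with 3 to 60 N. Pads are 19 mm wide; open, the fingers measure 117 mm over their backs; the gripper's body (75 mm by 190 mm) begins 51 mm behind the grasp point.
Start: joints at [91.478, 22.042, 0.453, 0, -68.411, -14.817], TCP at [0.144, 0.608, 0.223] pointing down, gripper open.
Joint ranges: [-179.83, 179.83], [-69.29, 118.12], [-61.27, 80.66], [-181.25, 117.63], [-171.15, -9.14], [-177.46, 177.46]. Speed limits (degrees/s): [159.86, 159.86, 180, 180, 180, 180].

## Interface

Orientations are given as [roll, pitch, yaw] about the fixed x, y, z axes, in that order (R = Rz(yaw) Ry(pitch) Rx(roll)).
In Python, from workcell import env gives the robot as it stands. The module is installed in compiled form; this text tells all that it offers. Calls block until the motion is done:
- env.goto(position, orientation): joint-space move of the TCP to a pose.
- env.move_straight(position, rotation=None, rate=0.15, force_limit=None): straight line of the TCP; rotation=None keeps the orientation; rate is the mean speed in m/s. With force_limit (N) it stops when the force on the tool has changed by that much, and returns True; else False.
- env.set_joints(angles): joint-space move.
- env.gripper_to(opening, grasp_force=None): opening from 0.0 (shut) to 1.0 (fully open); grasp_force is the grip in N (None keeps the last); returns when the fingers have stopped.
- env.dwell(seconds).
- env.inverse_kinematics(position, orientation): joint angles nearest the present ones, or None.
- env.read_state(): the state.
- env.grab_frame(name): name is "scene" or "top" or "wrist"; returns a dict with "image" (384x512x3 uint8, blue, green, red), "fx", "fy", "cx", "cy" (pixels), "D" ([k1, k2, p1, p2, k3] as OpenCV has them; the pictures are not rectified), "position" and "orientation" of the camera in the world. Camera axes: x right, y up, looking along -z (the intrinsics and any distortion apply to the point x, -y, -z); pixel columns grow to the right and rows downward; lengths in m; the calibration is good to about 2 mm. A picture is of the moment at which its call begins. There is no depth.
A pose or a line that the arm cannot do raises env.Unreachable and nothing moves.
- env.close_job(): hands the job in; it is judged then, once.
Trained networks look in a picture, given as the dict that the camera call returned (one of the last four; its "shot" number tells which), for a name from the list of things; names that differ only in an ending like _2 or _b are one class to them, and where a whole thing is asked for, a point or a joint stands for the part that bears it (a point fixed in the world has none). Each returns a list of dicts, best first, with "score" (0 to 1); they miss things now and then, are a little off and sometimes report something else, mostly with a low value. They report only what shows in the picture. A call takes as long as a camera call. They do not tell look-alikes from the thing itself.
- env.search_frame(picture, thing): "xyz" ([x, y, z] in m, in world coordinates, good to about 4 mm: the middle of the surface that is visible of it).
- env.trace(picture, thing): "mask" (384x512 bool, what is visible of it).
The state is a dict: "clock": time; "joint_positions": joint angles; "qvel": joint speeds; "joint_torque": joint torques, N m; "position": TCP position; "tool_rot": TCP orientation; "force": force on the tool from outside, world axes, zero at the start; "wrist_torque": the same for the moment, N m; "opening": opening from 0.0 (shut) to 1.0 (fully open); "finger_force": force on a finger pad.
Only numpy, scipy, OpenCV 4.12 (cv2) and the standard library are available. Lean on these libraries where they do the work, as an engineer would, in place of code of your own. Each camera call takes 0.05 s, during which the arm holds its last target. There are 200 camera calls.

## Task

Two inclined viscometer tubes lie in open split clamps: fit each clamp with its own original cap, the one whose notches match the dark steel keys on that clamp, lowering it fully home and flat on the sloping face before you let go. The third cap belongs to neither clamp: leave it where it lies, and do not disturb the stopwatch or the glass beaker.

Things in the scene. Friction and masses are not known exactly. Their poses are not given: they have to be found in the camera images.
- cap_side: Loose aluminium cap, 72 (x) x 56 (y) x 18 mm, about 0.2 kg, tab up. Grip tab centred on top, 40 (x) x 16 (y), its top 48 mm above the underside. Tube channel below, along x, 20 wide, 10 high. Origin: centre of underside, z up. Fits either way round (half turn). Notches through it in mid long edges: x -12.5 to 12.5, |y| 18 to 28. Fits cradle_side only.
- cap_diag: Loose aluminium cap, 72 (x) x 56 (y) x 18 mm, about 0.2 kg, tab up. Grip tab centred on top, 40 (x) x 16 (y), its top 48 mm above the underside. Tube channel below, along x, 20 wide, 10 high. Origin: centre of underside, z up. Fits either way round (half turn). Two corners cut out: x 14 to 36 with y 16 to 28, and x -36 to -14 with y -28 to -16. Fits cradle_diag only.
- cap_odd: Loose aluminium cap, 72 (x) x 56 (y) x 18 mm, about 0.2 kg, tab up. Grip tab centred on top, 40 (x) x 16 (y), its top 48 mm above the underside. Tube channel below, along x, 20 wide, 10 high. Origin: centre of underside, z up. Fits either way round (half turn). Cut-out corners mirrored: x 14 to 36 with y -28 to -16, and x -36 to -14 with y 16 to 28. Fits neither.
- cradle_side: Fixed clamp half 84 x 64 mm (foot 130 x 100); its flat face leans 30 deg towards the robot. Origin: face centre, 100 mm up; z face normal, x up the slope, y level. 14 mm glass tube along x, 7 mm proud, x -75 to 110. Cap home: origins meet (play 2.5 mm), z axes agree. Two dark steel keys 14 high, tapered tops: x -10 to 10, |y| 20.5 to 30.
- cradle_diag: Fixed clamp half 84 x 64 mm (foot 130 x 100); its flat face leans 30 deg towards the robot. Origin: face centre, 100 mm up; z face normal, x up the slope, y level. 14 mm glass tube along x, 7 mm proud, x -75 to 110. Cap home: origins meet (play 2.5 mm), z axes agree. Two dark steel keys 14 high, tapered tops: x 16.5 to 38 with y 18.5 to 30, and x -38 to -16.5 with y -30 to -18.5.
- stopwatch: Black round stopwatch lying flat between the stands, 58 mm across, 16 mm high, loose. Origin: centre of its underside.
- beaker: Empty glass beaker, loose, 68 mm across, 85 mm high, behind the stands. Origin: centre of its underside.
Things that resemble listed ones, but are neither listed nor needed, are in the scene too. Leave any pink look-alike of the cap_side alone.

How it is judged:
By the outcome, as a careful person would: the job done as asked, in the order asked, and still so for the second after the job is handed in, with the robot touching nothing.
It also fails if it takes over 58 s, if anything falls off the work surface, if the arm or the gripper's body presses on something with over 40 N, if the wrist force passes 120 N, or if a joint passes its speed limit or range.

## Working session

There is one attempt and no reset: what is moved stays moved. The work goes in short steps, each a Python script; the robot and the scene stay as the last script left them, time stands still between calls to the robot, and variables do not carry over. Pictures are saved under pics/ and viewed, at most 10 in all, crops included, and the job is handed in when it is done.

```bash
mkdir -p pics; python3 - <<'E'
from workcell import env
import cv2,numpy as np,pickle
fs={}
for n in ("scene","top"):
    f=env.grab_frame(n);fs[n]=f;cv2.imwrite(f"pics/{n}.png",f["image"])
    print(n,f["position"],f["orientation"],f["fx"],f["cx"],f["cy"],f["D"])
    for t in ("cap_side","cap_diag","cap_odd","cradle_side","cradle_diag","stopwatch","beaker"):
        print(t,[(round(d["score"],2),np.round(d["xyz"],3).tolist()) for d in env.search_frame(f,t)][:4])
pickle.dump(fs,open("fs.pkl","wb"))
print(env.read_state()["clock"])
E
```

```text
scene [1.19294268 0.27874111 0.81012846] [ 43.73977433   0.8040004  112.28832191] 384.3522084506802 258.1719122579399 185.98617391516055 [-0.041172  0.        0.        0.        0.      ]
cap_side [(0.91, [0.55, -0.052, 0.02]), (0.79, [0.353, 0.094, 0.016]), (0.75, [0.31, 0.236, 0.018])]
cap_diag [(0.74, [0.46, -0.139, 0.02])]
cap_odd [(0.67, [0.48, 0.194, 0.019])]
cradle_side [(0.61, [0.638, 0.207, 0.11])]
cradle_diag [(0.58, [0.68, -0.198, 0.104])]
stopwatch [(0.73, [0.648, -0.004, 0.019]), (0.55, [0.773, 0.008, 0.056]), (0.34, [0.639, 0.205, 0.109])]
beaker [(0.91, [0.773, 0.009, 0.056])]
top [0.33244464 0.00462524 1.20779002] [ 11.03595363  -0.57799912 -89.76262465] 471.72259846358685 254.09802337108016 185.7748691371688 [-0.03365912  0.          0.          0.          0.        ]
cap_side [(0.93, [0.328, 0.091, 0.019]), (0.89, [0.441, 0.012, 0.013]), (0.82, [0.532, -0.054, 0.017]), (0.72, [0.301, 0.229, 0.018])]
cap_diag [(0.87, [0.448, -0.146, 0.012])]
cap_odd [(0.66, [0.466, 0.184, 0.017])]
cradle_side [(0.94, [0.615, 0.201, 0.108])]
cradle_diag [(0.92, [0.664, -0.204, 0.098])]
stopwatch [(0.61, [0.646, -0.008, 0.015])]
beaker [(0.75, [0.791, 0.003, 0.052])]
0.8
```

View images.

View pics/top.png

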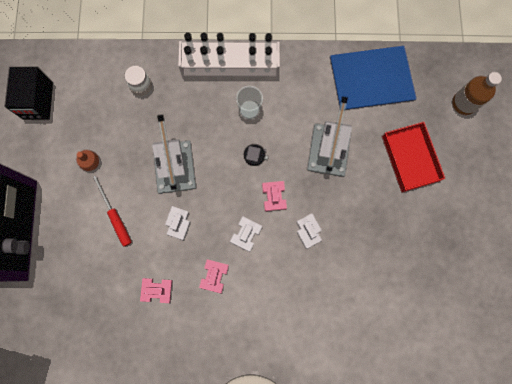

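View pics/scene.png

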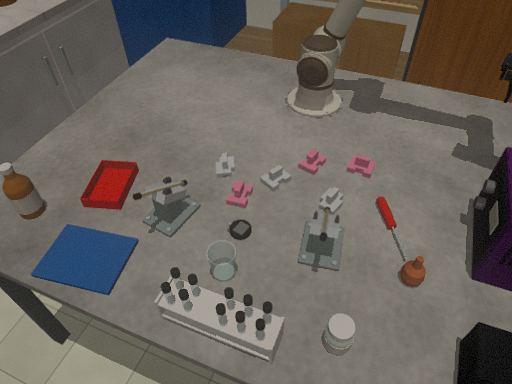

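```bash
cat > h.py <<'E'
import numpy as np,cv2
from scipy.spatial.transform import Rotation as R
def proj(f,P):
    P=np.asarray(P,float).reshape(-1,3)
    Rc=R.from_euler('xyz',f["orientation"],degrees=True)
    c=Rc.inv().apply(P-np.asarray(f["position"]))*[1,-1,-1]
    K=np.array([[f["fx"],0,f["cx"]],[0,f["fy"],f["cy"]],[0,0,1.]])
    return cv2.projectPoints(c,np.zeros(3),np.zeros(3),K,np.array(f["D"],float))[0].reshape(-1,2)
def ortho(f,origin,rot,w,h,s):
    """view of a plane patch: image up=+x_local, left=+y_local, w,h size in m (y,x), s px/m"""
    W,H=int(w*s),int(h*s)
    j,i=np.meshgrid(np.arange(W),np.arange(H))
    L=np.stack([h/2-i/s,w/2-j/s,0*i],-1).reshape(-1,3)
    m=proj(f,rot.apply(L)+origin).astype(np.float32).reshape(H,W,2)
    return cv2.remap(f["image"],m[...,0],m[...,1],cv2.INTER_CUBIC)
E
python3 - <<'E'
from h import *
import pickle
f=pickle.load(open("fs.pkl","rb"))["top"]
I=R.identity()
a=[ortho(f,np.array(p),I,.12,.12,2200) for p in [(.466,.184,.018),(.441,.012,.018),(.448,-.146,.018)]]
b=[ortho(f,np.array(p),I,.16,.16,1650) for p in [(.615,.201,.1),(.664,-.204,.1),(.536,-.05,.018)]]
cv2.imwrite("pics/crop.png",np.vstack([np.hstack(a),np.hstack(b)]))
E
```

```text
(no output)
```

View pics/crop.png

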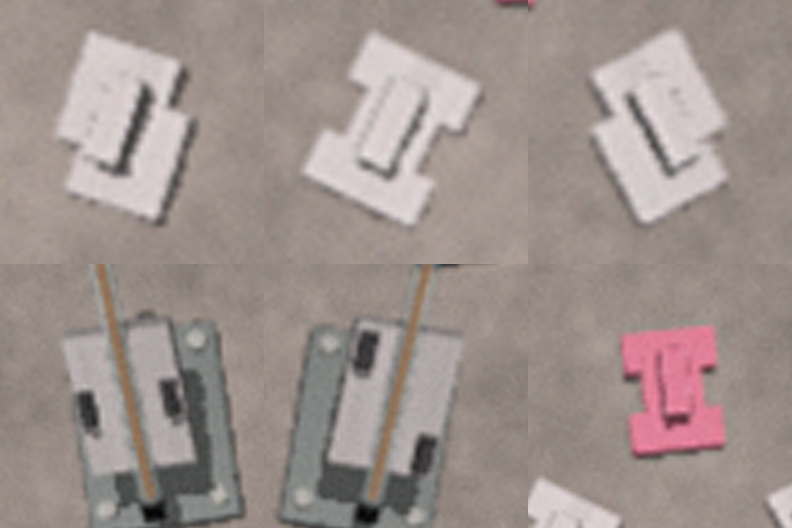

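The left and right silver caps at top-view (178,223) and (309,231) are mirrored. The first has its +x/−y corner cut, so it is cap_odd. The second has its +x/+y corner cut, so it is cap_diag.

The candidates for each cap are:
- **cap_side:** silver (246,233). Rejected: pink (275,196), (214,277) and (156,291).
- **cap_diag:** silver (309,231). Rejected: mirrored silver (178,223).

The left clamp (174,163) has mid-edge keys, so it is cradle_side. The right clamp (330,145) has keys at +x+y and −x−y, so it is cradle_diag. Next I'll take close wrist views of each.

```bash
cat >> h.py <<'E'
FX=R.from_euler('x',180,degrees=True)
def caprot(yaw): return R.from_euler('z',yaw,degrees=True)
def crrot(yaw): return R.from_euler('z',yaw,degrees=True)*R.from_euler('y',-30,degrees=True)
def eul(r): return r.as_euler('xyz',degrees=True)
def tool(env,pos,rot):
    """tool orientation over a part frame; picks the nearer of the two half turns"""
    q=np.array(env.read_state()["joint_positions"]);best=None
    for k in (0,180):
        e=eul(rot*R.from_euler('z',k,degrees=True)*FX)
        s=env.inverse_kinematics(pos,e)
        if s is not None:
            c=np.abs(np.array(s)-q).max()
            if best is None or c<best[0]: best=(c,e,k,s)
    return best
E
python3 - <<'E'
from workcell import env
from h import *
import pickle
V=[("cradle_side",(.622,.201,.1),crrot(8)),("cap_side",(.441,.012,.0),caprot(-25)),("cap_diag",(.448,-.146,0),caprot(28)),("cradle_diag",(.670,-.204,.1),crrot(-10))]
out={};im=[]
for n,p,r in V:
    p=np.array(p)+r.apply([0,0,.2 if 'cr' in n else .22])
    b=tool(env,p,r);print(n,b and (round(b[0]),b[2],np.round(b[3])))
    env.goto(p,b[1]);f=env.grab_frame("wrist")
    t=env.trace(f,n);f["masks"]=t
    s=env.search_frame(f,n)
    print([(round(d["score"],2),np.round(d["xyz"],3)) for d in s][:3],len(t),np.round(np.array(f["position"])-env.read_state()["position"],3),env.read_state()["clock"])
    out[n]=f;im.append(cv2.resize(f["image"],(400,300)))
pickle.dump(out,open("w.pkl","wb"))
cv2.imwrite("pics/w.png",np.vstack([np.hstack(im[:2]),np.hstack(im[2:])]))
E
```

```text
cradle_side (48, 0, array([ 43.,  -0., -38.,  33., -32.,  29.]))
[(0.98, array([0.612, 0.209, 0.105]))] 1 [-0.021 -0.003  0.175] 2.975
cap_side (33, 0, array([ 23.,   4., -24.,   0., -62.,  42.]))
[(0.95, array([0.328, 0.095, 0.014])), (0.91, array([ 0.538, -0.055,  0.019])), (0.61, array([0.446, 0.015, 0.015]))] 4 [ 0.062 -0.029  0.162] 3.925
cap_diag (74, 0, array([  2.,   7., -20.,   0., -62., 116.]))
[(0.64, array([ 0.452, -0.147,  0.019]))] 1 [0.06  0.033 0.162] 5.25
cradle_diag (43, 0, array([ -0.,   4., -25.,   9., -31.,  74.]))
[(0.97, array([ 0.664, -0.208,  0.104]))] 1 [-0.021  0.004  0.175] 6.1417
```

View pics/w.png

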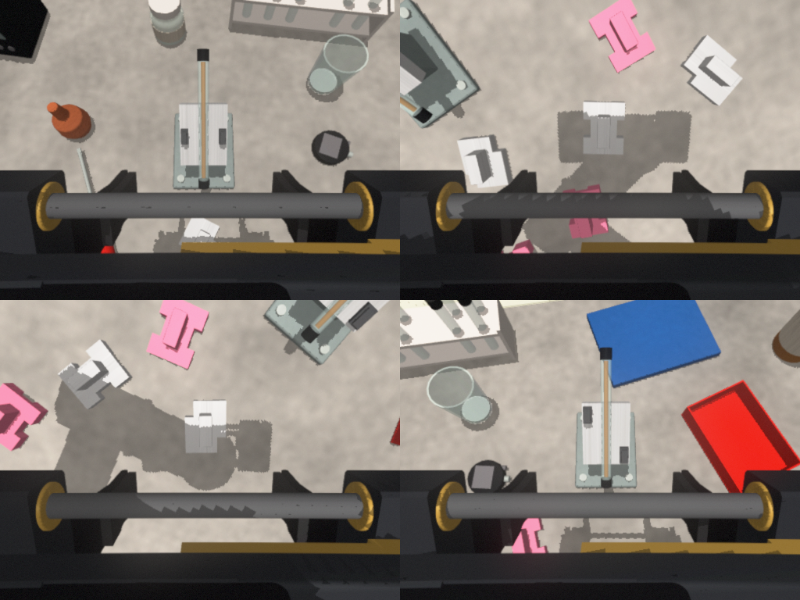

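```bash
cat >> h.py <<'E'
def box(x0,x1,y0,y1,z0,z1): return np.array([[x,y,z] for x in(x0,x1) for y in(y0,y1) for z in(z0,z1)])/1000
TAB=box(-20,20,-8,8,18,48)
M={"cap_side":[box(-36,36,-18,18,0,18),box(-36,-12.5,-28,28,0,18),box(12.5,36,-28,28,0,18),TAB],
   "cap_diag":[box(-36,36,-16,16,0,18),box(-36,14,16,28,0,18),box(-14,36,-28,-16,0,18),TAB],
   "cap_odd":[box(-36,36,-16,16,0,18),box(-36,14,-28,-16,0,18),box(-14,36,16,28,0,18),TAB],
   "cradle_side":[box(-10,10,20.5,30,0,14),box(-10,10,-30,-20.5,0,14)],
   "cradle_diag":[box(16.5,38,18.5,30,0,14),box(-38,-16.5,-30,-18.5,0,14)]}
def sil(f,n,o,rot,S=4):
    m=np.zeros((384*S,512*S),np.uint8)
    for b in M[n]:
        p=proj(f,rot.apply(b)+o)
        h=cv2.convexHull(np.round(((p+.5)*S-.5)*16).astype(np.int32))
        cv2.fillConvexPoly(m,h,1,shift=4)
    return cv2.resize(m.astype(np.float32),(512,384),interpolation=cv2.INTER_AREA)
def fit(f,n,mask,x0,z=None):
    from scipy.optimize import minimize
    cr='cradle' in n; z=(.1 if cr else 0) if z is None else z
    fr=crrot if cr else caprot
    mf=mask.astype(np.float32)
    def c(v):
        s=sil(f,n,np.array([v[0]/1000,v[1]/1000,z]),fr(v[2]))
        return np.abs(s-mf).sum()/mf.sum()
    v=np.array([x0[0]*1000,x0[1]*1000,x0[2]],float)
    for d in (6,2):
        r=minimize(c,v,method='Nelder-Mead',options=dict(initial_simplex=np.vstack([v]+[v+d*np.eye(3)[i] for i in range(3)]),xatol=.02,fatol=1e-4));v=r.x
    return v,r.fun
def keymask(f,n,o,yaw,th=80):
    roi=np.zeros((384,512),np.uint8)
    for s in(1,-1):
        b=np.array([[-42,13*s,5],[42,13*s,5],[42,32*s,5],[-42,32*s,5]])/1000
        cv2.fillConvexPoly(roi,np.round(proj(f,crrot(yaw).apply(b)+o)).astype(np.int32),1)
    return (f["image"].max(2)<th)&(roi>0)
E
python3 - <<'E'
from h import *
import pickle
w=pickle.load(open("w.pkl","rb"));top=pickle.load(open("fs.pkl","rb"))["top"]
G={"cap_side":(.445,.014,-25),"cap_diag":(.451,-.146,28),"cradle_side":(.618,.205,9),"cradle_diag":(.668,-.206,-10)}
cs=[]
for n,g in G.items():
    f=w[n]
    if 'cap' in n:
        p=proj(f,[g[0],g[1],.018])[0]
        m=min((d["mask"] for d in f["masks"]),key=lambda m:np.hypot(*(np.argwhere(m).mean(0)[::-1]-p)))
        # bright mask in top picture
        o=sil(top,n,np.array([g[0],g[1],0]),caprot(g[2]))
        roi=cv2.dilate((o>0).astype(np.uint8),np.ones((9,9)))>0
        mt=(top["image"].min(2)>165)&roi
    else:
        o=np.array([g[0],g[1],.1])
        print(np.round(proj(f,o)))
        m=keymask(f,n,o,g[2]);mt=keymask(top,n,o,g[2],90)
    v,e=fit(f,n,m,g);print(n,"wrist",m.sum(),np.round(v,2),round(e,3), "top",mt.sum(),*[np.round(a,2) for a in fit(top,n,mt,g)])
    o=np.array([v[0]/1e3,v[1]/1e3,.1 if 'cr' in n else 0]);s=sil(f,n,o,(crrot if 'cr' in n else caprot)(v[2]))>.5
    c=f["image"].copy();cont,_=cv2.findContours(s.astype(np.uint8),cv2.RETR_EXTERNAL,cv2.CHAIN_APPROX_NONE);
    x,y=proj(f,o)[0].astype(int);S=4
    c=cv2.resize(c,None,fx=S,fy=S,interpolation=cv2.INTER_CUBIC);
    for k in cont: cv2.polylines(c,[k*S+2],True,(0,0,255),1)
    y0=max(0,y*S-150);x0=x*S-200
    cs.append(c[y0:y0+300,x0:x0+400])
cv2.imwrite("pics/fit.png",np.vstack([np.hstack(cs[:2]),np.hstack(cs[2:])]))
E
```

```text
cap_side wrist 3029 [440.78  13.46 -26.33] 0.068 top 521 [443.29  14.26 -26.15] 0.15
cap_diag wrist 3062 [ 449.36 -145.7    28.17] 0.03 top 496 [ 451.75 -146.76   28.59] 0.19
[[259. 167.]]
cradle_side wrist 12 [623.46 206.18  14.67] 35.844 top 57 [611.89 202.06  10.27] 0.66
[[264. 164.]]
cradle_diag wrist 0 [ 668. -206.  -10.] inf top 70 [ 660.71 -202.66  -11.29] 0.62h.py:51: RuntimeWarning: divide by zero encountered in scalar divide
  return np.abs(s-mf).sum()/mf.sum()
  np.max(np.abs(fsim[0] - fsim[1:])) <= fatol):
```

View pics/fit.png

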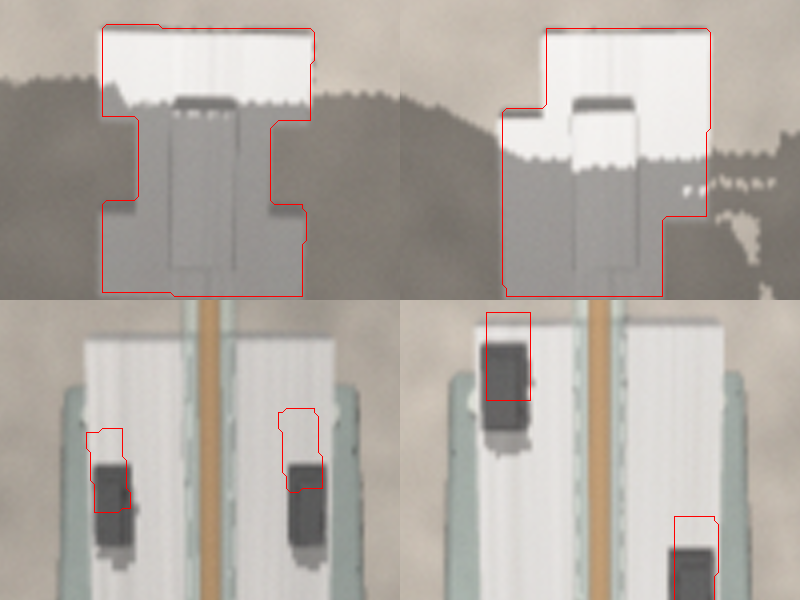

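```bash
python3 - <<'E'
from h import *
import pickle
w=pickle.load(open("w.pkl","rb"));top=pickle.load(open("fs.pkl","rb"))["top"]
G={"cap_side":(.441,.0135,-25),"cap_diag":(.449,-.1457,28),"cradle_side":(.611,.203,9),"cradle_diag":(.661,-.203,-10)}
cs=[]
for n,g in G.items():
    f=w[n]
    if 'cap' in n:
        p=proj(f,[g[0],g[1],.018])[0]
        m0=min((d["mask"] for d in f["masks"]),key=lambda m:np.hypot(*(np.argwhere(m).mean(0)[::-1]-p)))
        roi=cv2.dilate(m0.astype(np.uint8),np.ones((9,9)))>0
        i=f["image"].astype(int);sat=(i[...,2]-i[...,0])/i.max(2)
        m=(sat<.05)&roi; m=cv2.morphologyEx(m.astype(np.uint8),cv2.MORPH_OPEN,np.ones((3,3)))
        m=cv2.morphologyEx(m,cv2.MORPH_CLOSE,np.ones((5,5)))
        print(np.percentile(sat[m0],[10,50,90]),np.percentile(sat[roi&~m0],[10,50,90]))
        mt=None
    else:
        o=np.array([g[0],g[1],.1])
        m=keymask(f,n,o,g[2],115);mt=keymask(top,n,o,g[2],100)
    v,e=fit(f,n,m,g);print(n,"wrist",m.sum(),np.round(v,2),round(e,3))
    if mt is not None: print("top",mt.sum(),*[np.round(a,2) for a in fit(top,n,mt,g)])
    o=np.array([v[0]/1e3,v[1]/1e3,.1 if 'cr' in n else 0]);s=sil(f,n,o,(crrot if 'cr' in n else caprot)(v[2]))>.5
    c=f["image"].copy();cont,_=cv2.findContours(s.astype(np.uint8),cv2.RETR_EXTERNAL,cv2.CHAIN_APPROX_NONE);
    x,y=proj(f,o)[0].astype(int);S=4
    c=cv2.resize(c,None,fx=S,fy=S,interpolation=cv2.INTER_CUBIC);
    for k in cont: cv2.polylines(c,[k*S+2],True,(0,0,255),1)
    y0=max(0,y*S-150);x0=x*S-200
    cs.append(c[y0:y0+300,x0:x0+400])
cv2.imwrite("pics/fit2.png",np.vstack([np.hstack(cs[:2]),np.hstack(cs[2:])]))
E
```

```text
[0.01666667 0.03289474 0.0443038 ] [0.05445223 0.09946198 0.10994764]
cap_side wrist 3038 [440.05  14.11 -25.8 ] 0.057
[0.01652893 0.03125    0.04294479] [0.06702489 0.10077519 0.11      ]
cap_diag wrist 3011 [ 448.24 -146.32   28.13] 0.047
cradle_side wrist 357 [611.44 202.56   7.57] 0.274
top 77 [611.62 201.74   9.67] 0.5
cradle_diag wrist 431 [ 660.5  -203.87   -9.42] 0.319
top 87 [ 660.57 -202.31  -10.53] 0.42
```

View pics/fit2.png

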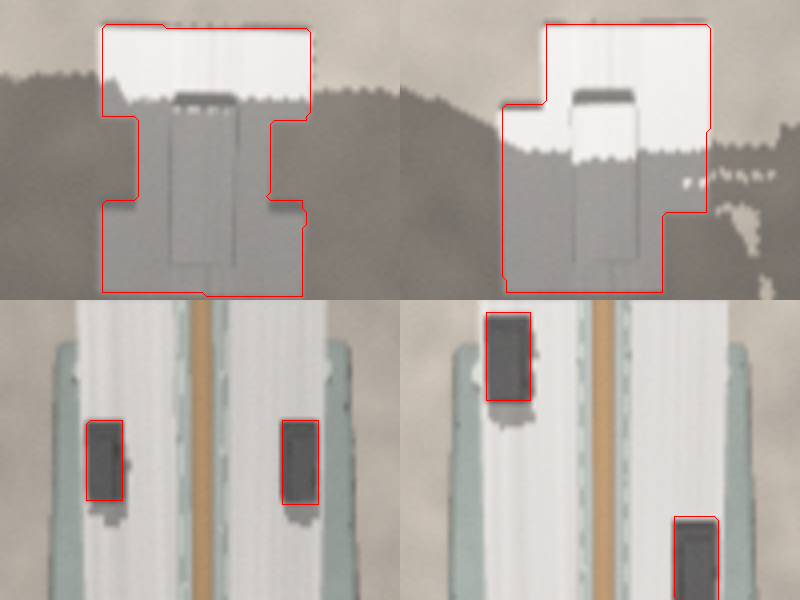

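```bash
cat >> h.py <<'E'
P={"cap_side":(.4403,.0139,0,-25.5),"cap_diag":(.4488,-.1460,0,28.1),"cradle_side":(.6114,.2025,.1,7.8),"cradle_diag":(.6605,-.2036,.1,-9.6)}
HG=.021
def pick(env,n):
    p=P[n];r=caprot(p[3]);o=np.array(p[:3])
    env.gripper_to(.7)
    a=o+[0,0,.13];b=tool(env,a,r);env.goto(a,b[1])
    hit=env.move_straight(o+[0,0,HG],rate=.12,force_limit=15)
    env.gripper_to(0,30);s=env.read_state()
    print("pick",hit,np.round(s["position"],4),s["opening"],s["finger_force"],s["clock"])
    env.move_straight(o+[0,0,.25],rate=.25)
def carry(env,n,h=.1):
    p=P[n];r=crrot(p[3]);a=np.array(p[:3])+r.apply([0,0,HG+h])
    b=tool(env,a,r);print(b[0],b[2]);env.goto(a,b[1])
def lower(env,n,h,lim=12,rate=.04,dx=0,dy=0):
    p=P[n];r=crrot(p[3]);o=np.array(p[:3])
    hit=env.move_straight(o+r.apply([dx,dy,HG+h]),rate=rate,force_limit=lim)
    s=env.read_state();l=r.inv().apply(np.array(s["position"])-o)*1000-[0,0,HG*1000]
    print("low",hit,np.round(l,2),"F",np.round(r.inv().apply(s["force"]),1),"T",np.round(r.inv().apply(s["wrist_torque"]),2),s["opening"],s["clock"])
    return hit,l
E
python3 - <<'E'
from workcell import env
from h import *
pick(env,"cap_diag");carry(env,"cradle_diag")
lower(env,"cradle_diag",.025,rate=.1)
f=env.grab_frame("scene")
s=np.vstack([cv2.resize(f["image"][150:250,110:240],None,fx=5,fy=5,interpolation=cv2.INTER_CUBIC)])
cv2.imwrite("pics/held.png",s)
E
```

```text
pick False [ 0.4488 -0.146   0.021 ] 0.18119181185439212 29.995844908989966 9.5417
45.78184793621281 0
low False [ 0.52  0.05 25.43] F [-0.8 -0.1 -1.1] T [0.01 1.38 0.02] 0.18221178858762738 12.2917
```

View pics/held.png

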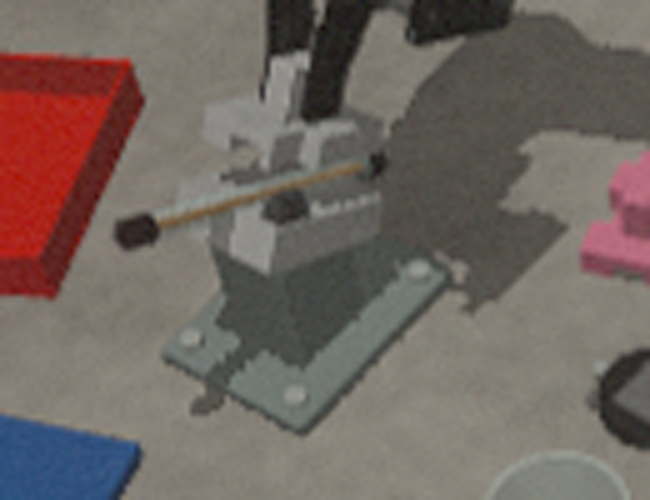

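The cap is held just above the diag clamp. Its cut corner is over the far key at about (285,205) and it lies parallel to the face, so I'll lower it.

```bash
python3 - <<'E'
from workcell import env
from h import *
lower(env,"cradle_diag",-.002,lim=10,rate=.03)
E
```

```text
Traceback (most recent call last):
  File "h.py", line 77, in lower
    hit=env.move_straight(o+r.apply([dx,dy,HG+h]),rate=rate,force_limit=lim)
workcell.Unreachable: the arm cannot follow that straight line within its joint ranges
```

```bash
python3 - <<'E'
from workcell import env
from h import *
print(np.round(env.read_state()["joint_positions"],1))
for n in("cradle_diag","cradle_side"):
  p=P[n];r=crrot(p[3])
  for h in(.1,.025,.015,.008,.004,0,-.002):
    for k in(0,180):
      s=env.inverse_kinematics(np.array(p[:3])+r.apply([0,0,HG+h]),eul(r*R.from_euler('z',k,degrees=True)*FX))
      print(n,h,k,s if s is None else np.round(s,1))
E
```

```text
[ -2.7  18.9 -30.9  18.7 -10.8  65.6]
cradle_diag 0.1 0 [ -1.4  11.1 -28.5  11.4 -21.   72.2]
cradle_diag 0.1 180 [  -1.4   11.1  -28.5   11.4  -21.  -107.8]
cradle_diag 0.025 0 [ -2.7  18.9 -31.   18.7 -10.8  65.6]
cradle_diag 0.025 180 [  -2.7   18.9  -31.    18.7  -10.8 -114.4]
cradle_diag 0.015 0 None
cradle_diag 0.015 180 None
cradle_diag 0.008 0 None
cradle_diag 0.008 180 None
cradle_diag 0.004 0 None
cradle_diag 0.004 180 None
cradle_diag 0 0 None
cradle_diag 0 180 None
cradle_diag -0.002 0 None
cradle_diag -0.002 180 None
cradle_side 0.1 0 [ 37.    6.5 -44.8  50.3 -18.5  15.3]
cradle_side 0.1 180 [  37.     6.5  -44.8   50.3  -18.5 -164.7]
cradle_side 0.025 0 None
cradle_side 0.025 180 None
cradle_side 0.015 0 None
cradle_side 0.015 180 None
cradle_side 0.008 0 None
cradle_side 0.008 180 None
cradle_side 0.004 0 None
cradle_side 0.004 180 None
cradle_side 0 0 None
cradle_side 0 180 None
cradle_side -0.002 0 None
cradle_side -0.002 180 None
```

The wrist joint (j5) reaches its limit with the tool normal to the 30° face. I'll put the cap back and regrasp with the tool tilted about the closing axis. First I'll check which tilt is reachable.

```bash
cat >> h.py <<'E'
A=25;HT=.026
def trot(r,kt,a=None): return r*R.from_euler('y',A if a is None else a,degrees=True)*R.from_euler('z',kt,degrees=True)*FX
def tpose(o,r,h,kt,a=None,d=(0,0)):
    """TCP pose for a part whose frame is (o,r), raised by h along its z (tab gripped at its centre)"""
    aa=np.radians(A if a is None else a)
    return np.array(o)+r.apply([d[0]-.019*np.sin(aa),d[1],HT+h]),eul(trot(r,kt,a))
E
python3 - <<'E'
from workcell import env
from h import *
for a in(15,20,25,30):
 for kt in(0,):
  for n in P:
   p=P[n]
   for kc in((0,180) if 'cap' in n else (0,)):
    r=crrot(p[3]) if 'cr' in n else caprot(p[3]+kc)
    for h in(.1,0):
      s=env.inverse_kinematics(*tpose(p[:3],r,h,kt,a))
      print(a,n,kc,h,s if s is None else np.round(s))
E
```

```text
15 cap_side 0 0.1 [ 16.  17. -20. -11. -65.  54.]
15 cap_side 0 0 [ 16.  25. -25. -13. -51.  58.]
15 cap_side 180 0.1 [  30.    5.  -50.   25.  -30. -167.]
15 cap_side 180 0 None
15 cap_diag 0 0.1 [  5.  19. -24.   7. -61. 109.]
15 cap_diag 0 0 [  5.  27. -30.   8. -47. 107.]
15 cap_diag 180 0.1 [ -4.   9. -30. -13. -38. -49.]
15 cap_diag 180 0 [ -4.  20. -34. -19. -25. -41.]
15 cradle_side 0 0.1 [ 40.  11. -23.  11. -43.  51.]
15 cradle_side 0 0 [ 37.  21. -24.  13. -33.  51.]
15 cradle_diag 0 0.1 [ -2.  16. -14.   3. -46.  81.]
15 cradle_diag 0 0 [ -3.  25. -14.   3. -37.  81.]
20 cap_side 0 0.1 [ 14.  19. -17. -13. -70.  57.]
20 cap_side 0 0 [ 14.  28. -22. -15. -57.  61.]
20 cap_side 180 0.1 [ 28.   3. -57.  43. -24. 177.]
20 cap_side 180 0 None
20 cap_diag 0 0.1 [  6.  21. -23.   8. -65. 107.]
20 cap_diag 0 0 [  6.  29. -29.   9. -52. 105.]
20 cap_diag 180 0.1 [ -6.   9. -30. -19. -36. -41.]
20 cap_diag 180 0 [ -8.  19. -33. -29. -25. -29.]
20 cradle_side 0 0.1 [ 38.  13. -18.   7. -50.  56.]
20 cradle_side 0 0 [ 36.  23. -18.   7. -41.  57.]
20 cradle_diag 0 0.1 [ -2.  18. -10.
[... 475 characters left out ...]
e_side 0 0 [ 35.  25. -13.   3. -48.  61.]
25 cradle_diag 0 0.1 [ -3.  20.  -6.   1. -59.  83.]
25 cradle_diag 0 0 [ -3.  29.  -5.   1. -51.  83.]
30 cap_side 0 0.1 [ 11.  25. -11. -17. -80.  61.]
30 cap_side 0 0 [ 11.  33. -15. -18. -69.  65.]
30 cap_side 180 0.1 None
30 cap_side 180 0 None
30 cap_diag 0 0.1 [  8.  25. -20.  10. -73. 105.]
30 cap_diag 0 0 [  8.  33. -25.  11. -61. 102.]
30 cap_diag 180 0.1 [-14.   8. -29. -36. -35. -22.]
30 cap_diag 180 0 [-18.  20. -30. -50. -28.  -1.]
30 cradle_side 0 0.1 [ 36.  18.  -8.   0. -64.  62.]
30 cradle_side 0 0 [ 34.  27.  -8.   0. -55.  64.]
30 cradle_diag 0 0.1 [ -3.  22.  -2.   0. -66.  83.]
30 cradle_diag 0 0 [ -4.  31.  -0.   0. -58.  84.]
```

```bash
cat >> h.py <<'E'
A=15;HT=.025
def tpick(env,n):
    p=P[n];r=caprot(p[3]);o=p[:3]
    env.gripper_to(.7)
    env.goto(*tpose(o,r,.12,0))
    hit=env.move_straight(tpose(o,r,0,0)[0],rate=.12,force_limit=12)
    env.gripper_to(0,35);s=env.read_state()
    print("pick",hit,np.round(np.array(s["position"])-tpose(o,r,0,0)[0],4),s["opening"],s["finger_force"],s["clock"])
    env.move_straight(tpose(o,r,.2,0)[0],rate=.25)
def tcarry(env,n,h=.1):
    p=P[n];env.goto(*tpose(p[:3],crrot(p[3]),h,0))
def tlower(env,n,h,lim=12,rate=.04,d=(0,0)):
    p=P[n];r=crrot(p[3]);o=p[:3]
    hit=env.move_straight(tpose(o,r,h,0,d=d)[0],rate=rate,force_limit=lim)
    s=env.read_state();l=r.inv().apply(np.array(s["position"])-tpose(o,r,0,0)[0])*1000
    print("low",hit,np.round(l,2),"F",np.round(r.inv().apply(s["force"]),1),"T",np.round(r.inv().apply(s["wrist_torque"]),2),round(s["opening"],3),s["clock"])
    return hit,l
E
python3 - <<'E'
from workcell import env
from h import *
p=P["cradle_diag"];r=crrot(p[3]);env.move_straight(np.array(p[:3])+r.apply([0,0,HG+.11]),rate=.25)
p=P["cap_diag"];o=np.array(p[:3]);r=caprot(p[3])
env.goto(o+[0,0,.1],tool(env,o+[0,0,.1],r)[1])
print(env.move_straight(o+[0,0,HG],rate=.1,force_limit=8),env.read_state()["position"])
env.gripper_to(.7);env.move_straight(o+[0,0,.1],rate=.25)
tpick(env,"cap_diag");tcarry(env,"cradle_diag",.06)
tlower(env,"cradle_diag",.018,rate=.08)
tlower(env,"cradle_diag",-.002,lim=10,rate=.03)
E
```

```text
True [ 0.44801759 -0.14610468  0.02091011]
pick False [-0.0001  0.     -0.    ] 0.1838052497168998 35.00025555957109 18.45
low False [-0.06 -0.03 17.71] F [-1.3 -0.1 -2. ] T [0.02 0.76 0.01] 0.18 20.8167
low True [-0.31  0.02  0.35] F [ 0.3 -0.2  5.4] T [-0.05  0.56 -0.03] 0.18 21.4
```

```bash
python3 - <<'E'
from workcell import env
from h import *
tlower(env,"cradle_diag",-.002,lim=10,rate=.02)
f=env.grab_frame("scene")
cv2.imwrite("pics/seat.png",cv2.resize(f["image"][150:250,110:240],None,fx=5,fy=5,interpolation=cv2.INTER_CUBIC))
E
```

```text
low True [-0.29  0.03  0.42] F [0.1 0.7 4.9] T [0.05 0.6  0.03] 0.181 21.6083
```

View pics/seat.png

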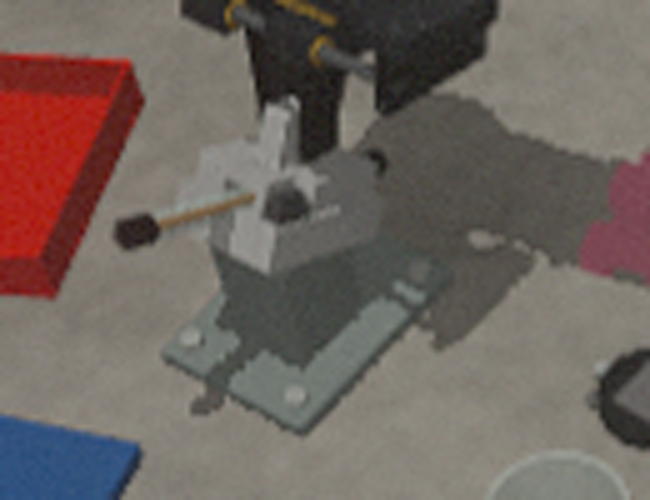

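The cap sits flat on the diag face, with the key at (285,205) standing in the cut corner. I'll release it and do the side cap.

```bash
python3 - <<'E'
from workcell import env
from h import *
env.gripper_to(.5);tlower(env,"cradle_diag",.13,lim=None,rate=.2)
tpick(env,"cap_side");tcarry(env,"cradle_side",.06)
tlower(env,"cradle_side",.018,rate=.08)
tlower(env,"cradle_side",-.002,lim=10,rate=.03)
E
```

```text
low False [-9.2000e-01  7.0000e-02  1.2929e+02] F [-0.3 -0.1 -1. ] T [-0.01  0.5   0.06] 0.501 23.2417
pick False [0. 0. 0.] 0.18156000526618954 34.95910100173205 26.8667
low False [-0.06 -0.13 17.67] F [-0.9  0.1 -1.1] T [-0.05  0.66  0.02] 0.18 29.3917
low True [-0.18 -0.14  0.1 ] F [-0.4 -0.3  3.2] T [ 0.06  0.57 -0.03] 0.182 29.9833
```

Force contact is at 0.1 mm above home. I'll press once more, check, release and look at both clamps.

```bash
python3 - <<'E'
from workcell import env
from h import *
tlower(env,"cradle_side",-.002,lim=10,rate=.02)
env.gripper_to(.5);tlower(env,"cradle_side",.15,lim=None,rate=.2)
f=env.grab_frame("scene");g=env.grab_frame("top")
c=lambda i,y,x,s:cv2.resize(i[y:y+int(300/s),x:x+int(400/s)],(400,300),interpolation=cv2.INTER_CUBIC)
cv2.imwrite("pics/end.png",np.vstack([np.hstack([c(f["image"],165,120,4),c(f["image"],180,270,4)]),np.hstack([c(g["image"],60,120,1.5),c(g["image"],115,280,4)])]))
for n,cr in(("cap_diag","cradle_diag"),("cap_side","cradle_side")):
    p=P[cr];e=np.array(p[:3])+crrot(p[3]).apply([0,0,.02])
    print(n,np.round(e,3),[np.round(d["xyz"],3) for d in env.search_frame(g,n)])
for n in("stopwatch","beaker","cap_odd"):print(n,[np.round(d["xyz"],3) for d in env.search_frame(g,n)])
E
```

```text
low True [-0.15 -0.13  0.18] F [-0.3  1.1  4. ] T [0.12 0.58 0.  ] 0.179 30.1917
low False [ -0.88  -0.19 149.32] F [ 0.6 -0.3 -0.7] T [0.   0.49 0.06] 0.499 31.875
cap_diag [ 0.651 -0.202  0.117] [array([ 0.65 , -0.199,  0.115])]
cap_side [0.601 0.201 0.117] [array([0.301, 0.232, 0.016]), array([0.618, 0.199, 0.127]), array([0.329, 0.091, 0.02 ]), array([ 0.532, -0.055,  0.021])]
stopwatch [array([ 0.645, -0.008,  0.018])]
beaker [array([0.789, 0.008, 0.051]), array([ 0.647, -0.008,  0.016])]
cap_odd [array([0.464, 0.184, 0.018])]
```

View pics/end.png

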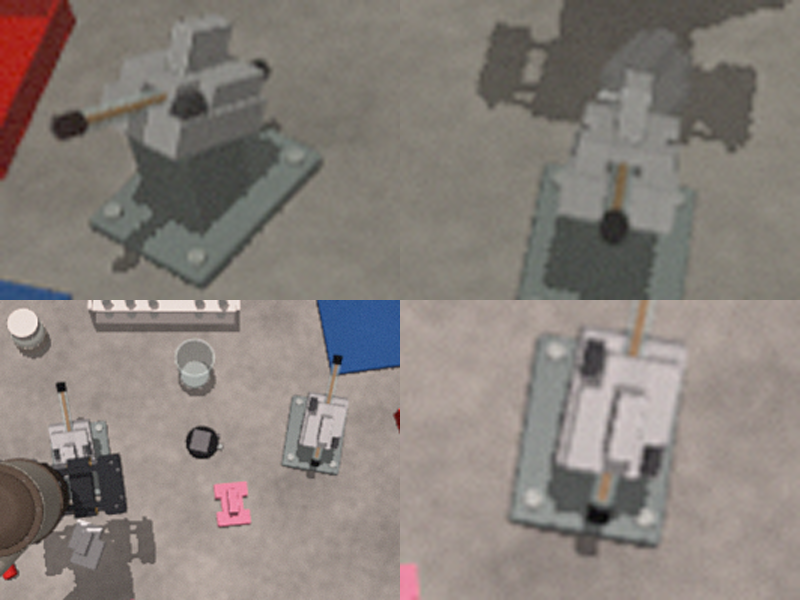

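Both caps sit flat with the keys in their notches. The diag clamp shows this at (590,355) and (650,460), and the side cap is home at (625,150). The stopwatch, beaker and cap_odd have not moved.

```bash
python3 -c "
from workcell import env
print(env.close_job())"
```

```text
the job is handed in; nothing more can be done
None
```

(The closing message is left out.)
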